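Drive a stuck spindle bushing out of a label roll with a drift

ROBOT

A 6-joint arm with a two-finger parallel gripper is mounted at the origin on the work surface; the furniture and walls round the work are solid. World frame = base frame: x ahead of the robot, y to its left, z up, the work surface at z = 0. Lengths are in m, angles in degrees, forces in N, time in s.
With the tool pointing down it reaches from about 0.25 to 0.85 m from the base axis. Payload 12.5 kg.
Tool frame: the origin (TCP) lies between the finger pads; the fingertips stand 17 mm ahead of it and the grasp point (between the pads) lies 2 mm behind it; z points along the fingers, y is the line along which they close (so a half turn about z gives the same grasp; the last joint's range is limited). The gripper opens to 93 mm and grips with 3 to 60 N. Pads are 15 mm wide; open, the fingers measure 128 mm over their backs; the gripper's body (75 mm by 188 mm) begins 65 mm behind the grasp point.
Start: joints at [63.163, 20.094, 94.641, -0, 65.266, -4.847], TCP at [0.206, 0.51, 0.236] pointing down, gripper open.
Joint ranges: [-157.81, 157.81], [-45, 120.19], [0.68, 151.7], [-89.99, 269.99], [4.06, 180], [-164.3, 164.3]. Speed limits (degrees/s): [127.2, 127.2, 159.86, 180, 180, 180].

INTERFACE

Orientations are given as a 3x3 rotation matrix whose columns are the frame's x, y, z axes.
In Python, from rig import * gives the robot as it stands.
- The arm moves only by the tool step_arm, never from a script. Its argument "commands" is text: rows parted by semicolons, each of 5 numbers parted by spaces: the opening, from -1 (shut) to 1 (fully open), then the shift along the world's x, y, z each as a share of 0.025 m, from -1 to 1, then the turn about the world's z as a share of 5 degrees, from -1 to 1. In form: fingers x y z roll; .... A call has 1 to 12 rows; each row shifts and turns the commanded pose from where the row before left it; what a row does not reach is not made up. A row lasts 1/12 s, in which the tool goes at most 41.7 mm and 7.16 degrees, less where a joint would pass 70% of its speed; a pose out of reach is approached as far as the arm can. A call with a number of a shift or a turn outside -1 to 1 is refused whole. A call with a gripper value outside its range is refused whole. The fingers move at their own pace and stop on an object; "force" is the grip in N (left out, the last holds). Time passes only in rows, so rows that do not move let the fingers close. It gives the time, the measured TCP pose, the force, the opening and the grip force at its end, in the units of the state.
- state(): the state, without advancing time (a new reading comes with each control period).
- grab_frame(name): name is "side" or "top"; returns the picture (420x560x3 uint8, red, green, blue); there is no depth.
- get_calibration(name): a dict with "fov_y" (degrees; the focal length in pixels is half the picture's height over the tangent of half this angle, whatever the lens; pixels are square), "cx", "cy" (the principal point, pixels), "distortion" ([k1, k2, p1, p2, k3] as OpenCV has them; the pictures are not rectified), "R" (3x3) and "t" (3): a world point X has camera coordinates R X + t. Camera axes: x right, y down, z forward; pixel columns grow to the right and rows downward; lengths in m; the calibration is good to about 2 mm. A picture is of the moment at which its call begins. get_calibration takes no time and is no camera call.
- hand_in(): hands the job in; it is judged then, once.
The state is a dict: "time": time; "joint_pos": joint angles; "qd": joint speeds; "joint_efforts": joint torques, N m; "position": TCP position; "orientation": TCP orientation; "force": force on the tool from outside, world axes, zero at the start; "moment": the same for the moment, N m; "grip_width": opening from 0.0 (shut) to 1.0 (fully open); "gripper_force": force on a finger pad.
Only numpy, scipy, OpenCV 4.12 (cv2) and the standard library are available. Lean on these libraries where they do the work, as an engineer would, in place of code of your own. Each camera call takes 0.05 s, during which the arm holds its last target. There are 200 camera calls.

TASK

The label printer's blue spindle bushing is stuck tight in the bottom of the core of the label roll that stands in the wooden knock-out block. Take the drift from its socket in the block, feel its nose into the roll's bore from above (the roll sits loosely in its seat, so it is not exactly central) and press the bushing down until it lets go and drops into the block's catch pocket; be gentle, never bearing down on the roll or the bushing with more than about 20 N. Then stand the drift back upright in its socket, fully down, leaving the roll standing in its seat and the fresh roll, the binder clip and the marker where they are.

Things in the scene. Friction and masses are not known exactly. Their poses are not given: they have to be found in the camera images.
- knockout_block: Wooden knock-out block, fixed, 104 x 216 x 42 mm high. Origin: centre of its underside; z up, y along its length; the catch pocket opens to its -x. Centred at y = +50 mm: the roll seat. Centred at y = -66 mm: the drift's round socket, 26 mm wide with a 2 mm chamfer, floor 8 mm and mouth 42 mm above the underside.
- roll_seat: Square aluminium seat on the block, 100 x 100 x 14 mm, on stiff rubber mounts (it gives about 1 mm per 6 N, straight down); origin at the centre of its underside, 28 mm above the block's underside; its axes are the block's. It has a round recess 84 mm wide and 6 mm deep (floor 36 mm, rim 42 mm above the block's underside) with a 48 mm drop hole. The label roll stands loose in the recess.
- seat_centre (a point): Centre of the recess, on its floor. The jammed roll: white, 68 mm across, 50 mm high (top 86 mm above the block's underside), 0.10 to 0.18 kg, with a straight bore 26 mm wide in a brown card core. Its pose is NOT measured: the bore's axis lies 3 to 6 mm to one side of this point, in any direction.
- drop_hole (a point): Centre of the drop hole, 28 mm above the block's underside. The bushing (not measured): body 24.4 mm wide, 20 mm long, flange 30 x 3 mm; it sits flange down in the bore's lower end; its top is 30 to 34 mm below the roll's top. Sprung ribs hold it with a friction of 5 to 15 N; after 11 to 15 mm of pushing (top about 5 mm above the recess floor) it lets go suddenly and drops about 9 mm.
- catch_floor: Black rubber pad 47 mm wide, fixed on the floor of the catch pocket below the drop hole; origin 8 mm above the block's underside, its top 1 mm higher. The freed bushing (about 0.065 kg, 23 mm high) comes to rest on it, its top then 4 mm below the recess floor; pressing on further squashes it against the rigid pad.
- socket_mouth (a point): Centre of the mouth of the drift's socket, at the top of the block (42 mm above its underside, 34 mm above the socket floor).
- drift: Drift, 140 mm long, 0.15 to 0.29 kg, standing in its socket at the start. Origin at the centre of its flat nose, z along it to the handle. Steel shank 23 mm thick with a 0.6 mm wide, 1 mm high chamfer at the nose; brass collar 29 mm wide at 77 to 81 mm; black square handle 22 x 22 mm (flats square to its x and y) from 80 to 140 mm. Grip it across two flats, near 110 mm.
- drift_tip (a point): Centre of the drift's flat nose.
- fresh_roll: Bystander: fresh white label roll, 68 mm across, 50 mm high, standing on the worktop beside the block; origin at the centre of its underside.
- clip: Bystander: black binder clip with wire handles, 35 x 32 x 44 mm, on the worktop at the block's socket end; origin at the centre of its underside.
- marker: Bystander: marker pen with white barrel, 135 mm long, 17 mm thick, lying on the worktop behind the block; origin under its middle, y along it.
Mind the look-alikes: they are no part of the job. What is shaped like the drift but green or red is not meant.

How it is judged:
By the outcome, as a careful person would: the job done as asked, in the order asked, and still so for the second after the job is handed in, with the robot touching nothing.
It also fails if it takes over 72 s, if anything falls off the work surface, if the arm or the gripper's body presses on something with over 40 N, if the wrist force passes 120 N, or if a joint passes its speed limit or range.

## Working session

There is one attempt and no reset: what is moved stays moved. The work goes in short steps, Python scripts to look and compute and a tool call to move; the robot and the scene stay as the last step left them, time stands still between calls to the robot, and variables do not carry over. Pictures are saved under pics/ and viewed, at most 10 in all, crops included, and the job is handed in when it is done.

Besides the shell and the picture viewer there is one more tool, called after "Request:" as name(argument=value, ...) on one line, values as JSON. step_arm: Moves the arm, as the interface text tells. Shift numbers are shares of 0.025 m and turn numbers shares of 5 degrees, none past 1 either way. Its arguments: {"type":"object","properties":{"commands":{"type":"string"},"force":{"type":"number"}},"required":["commands"]}

```bash
mkdir -p pics; python3 - <<'E'
from rig import *
import cv2
for n in("side","top"):
    c=get_calibration(n);print(n,c)
    cv2.imwrite(f"pics/{n}0.png",grab_frame(n)[:,:,::-1])
s=state();print(s['position'],s['orientation'],s['force'],s['grip_width'],s['time'])
E
```

```text
side {'fov_y': 54.07579853382129, 'cx': 272.37832249437656, 'cy': 203.16864942504495, 'distortion': array([0.04013708, 0.        , 0.        , 0.        , 0.        ]), 'R': array([[ 0.88746172, -0.46086531, -0.00385578],
       [-0.25038272, -0.47508996, -0.84356269],
       [ 0.38693694,  0.74959502, -0.53701687]]), 't': array([-0.37901788,  0.2430651 ,  0.62501446])}
top {'fov_y': 48.142667285071404, 'cx': 281.5553700330238, 'cy': 202.08167139608153, 'distortion': array([0.03827238, 0.        , 0.        , 0.        , 0.        ]), 'R': array([[-0.00529634, -0.99998113,  0.0031117 ],
       [-0.99861007,  0.00512584, -0.05245621],
       [ 0.05243928, -0.0033852 , -0.99861838]]), 't': array([0.10765913, 0.46441983, 0.88769736])}
[0.20580121 0.50972672 0.23514518] [[-9.27231157e-01  3.74489230e-01 -4.45189037e-04]
 [ 3.74489491e-01  9.27230652e-01 -9.68704871e-04]
 [ 5.00233803e-05 -1.06493195e-03 -9.99999432e-01]] [ 0.53626604 -0.53238864  0.40419608] 1.0016811063134514 0.1
```

View pics/top0.png

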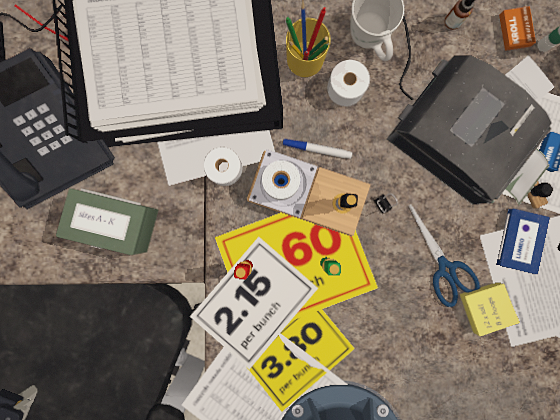

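View pics/side0.png

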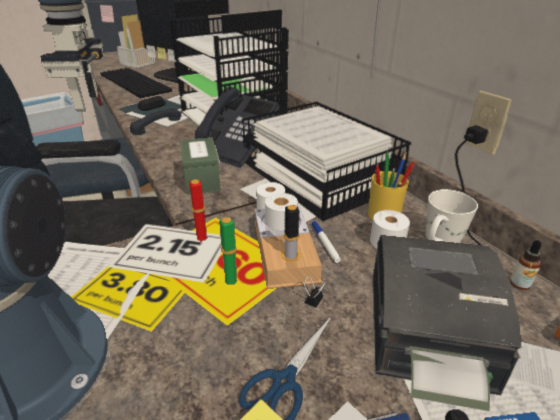

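The top view shows the block around (310,190), the roll at (283,180), the drift at (347,200), the clip at (384,204) and the marker at (317,148). I'll enlarge both views.

```bash
python3 - <<'E'
import cv2
a=cv2.imread("pics/top0.png")[130:250,195:395];cv2.imwrite("pics/topc.png",cv2.resize(a,None,fx=4,fy=4,interpolation=cv2.INTER_CUBIC))
a=cv2.imread("pics/side0.png")[175:310,235:355];cv2.imwrite("pics/sidec.png",cv2.resize(a,None,fx=4.4,fy=4.4,interpolation=cv2.INTER_CUBIC))
E
```

```text
(no output)
```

View pics/topc.png

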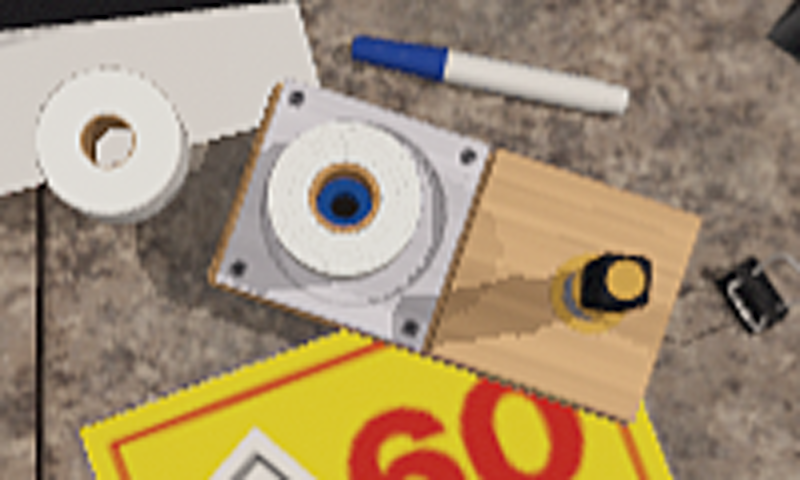

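View pics/sidec.png

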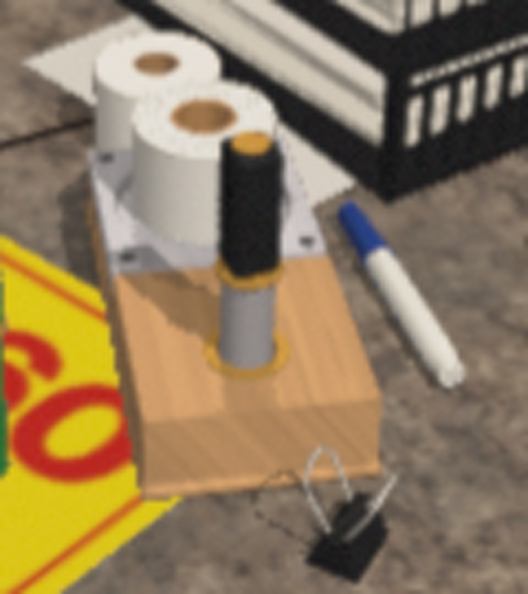

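```bash
cat > h.py <<'E'
from rig import *
import numpy as np, cv2
from scipy.optimize import least_squares
def K(c):
    f=210/np.tan(np.radians(c['fov_y']/2)); return np.array([[f,0,c['cx']],[0,f,c['cy']],[0,0,1.]])
def ray(n,p):
    c=get_calibration(n); q=cv2.undistortPoints(np.array([[p]],float),K(c),c['distortion']).ravel()
    return -c['R'].T@c['t'], c['R'].T@np.array([q[0],q[1],1])
def atz(n,p,z):
    o,d=ray(n,p); return o+d*(z-o[2])/d[2]
def proj(n,X):
    c=get_calibration(n); return cv2.projectPoints(np.array(X,float).reshape(-1,3),cv2.Rodrigues(c['R'])[0],c['t'],K(c),c['distortion'])[0].reshape(-1,2)
def tri(ps):
    A=np.zeros((3,3));b=np.zeros(3)
    for n,p in ps:
        o,d=ray(n,p);d/=np.linalg.norm(d);M=np.eye(3)-np.outer(d,d);A+=M;b+=M@o
    return np.linalg.solve(A,b)
T=lambda u,v:((u+.5)/4-.5+195,(v+.5)/4-.5+130)
S=lambda u,v:((u+.5)/4.4-.5+235,(v+.5)/4.4-.5+175)
E
python3 - <<'E'
from h import *
np.set_printoptions(precision=4,suppress=True)
B=[(.052,-.108,.042),(-.052,-.108,.042),(-.052,.108,.042),(.052,.108,.042),(.05,0,.042),(-.05,0,.042)]
P=[T(697,216),T(632,420),T(212,280),T(278,83),T(493,150),T(425,352)]
W=np.array([atz("top",p,.042) for p in P])
Bs=[(.052,-.108,.042),(-.052,-.108,.042),(-.052,-.108,0)]
Ps=[S(380,402),S(146,425),S(143,497)]
def pts(q,B):
    c,s=np.cos(q[2]),np.sin(q[2]);B=np.array(B);return np.c_[q[0]+c*B[:,0]-s*B[:,1],q[1]+s*B[:,0]+c*B[:,1],B[:,2]]
for useside in(0,1):
    f=lambda q:np.r_[(proj("top",pts(q,B))-P).ravel(),useside*(proj("side",pts(q,Bs))-Ps).ravel()]
    r=least_squares(f,[.45,.1,-.3]);print(r.x,np.degrees(r.x[2]),f(r.x))
q=r.x
print("seat,sock",pts(q,[(0,.05,.042),(0,-.066,.042)]))
print("screws centre",atz("top",T(353,212),.042))
print("bore top",atz("top",T(345,196),.086), "side",atz("side",S(204,117),.086), "tri",tri([("top",T(345,196)),("side",S(204,117))]))
print("cap top",atz("top",T(629,281),.148),atz("side",S(253,143),.148),tri([("top",T(629,281)),("side",S(253,143))]))
print("sock side",atz("side",S(247,352),.042))
# enlarged drift crops
a=cv2.imread("pics/top0.png")[185:220,325:370];b=cv2.imread("pics/side0.png")[200:262,280:305]
a=cv2.resize(a,None,fx=12,fy=12,interpolation=cv2.INTER_CUBIC);b=cv2.resize(b,None,fx=9.5,fy=9.5,interpolation=cv2.INTER_CUBIC)
o=np.zeros((590,540+240,3),'u1');o[:420,:540]=a;o[:b.shape[0],540:540+b.shape[1]]=b
cv2.imwrite("pics/dr.png",o)
E
```

```text
[ 0.4818  0.0552 -0.322 ] -18.451957086149122 [ 3.8684 -0.0687  3.0541  2.41   -3.2392  0.916  -2.1121 -2.8791 -0.9665
 -0.5973 -0.6366  0.0848  0.     -0.     -0.      0.     -0.      0.    ]
[ 0.4821  0.0555 -0.3207] -18.374378390585072 [ 3.6727 -0.3669  2.9305  2.1319 -3.4083  0.7905 -2.3524 -3.027  -1.1824
 -0.8194 -0.7836 -0.117   1.8528 -0.3945 -1.702   0.6404 -0.7483  1.579 ]
seat,sock [[ 0.4979  0.1029  0.042 ]
 [ 0.4613 -0.0071  0.042 ]]
screws centre [0.4995 0.1027 0.042 ]
bore top [0.5025 0.1065 0.086 ] side [0.5011 0.1033 0.086 ] tri [0.5027 0.1064 0.0838]
cap top [ 0.4608 -0.0085  0.148 ] [ 0.4618 -0.009   0.148 ] [ 0.4613 -0.0088  0.1479]
sock side [ 0.4612 -0.0095  0.042 ]
```

View pics/dr.png

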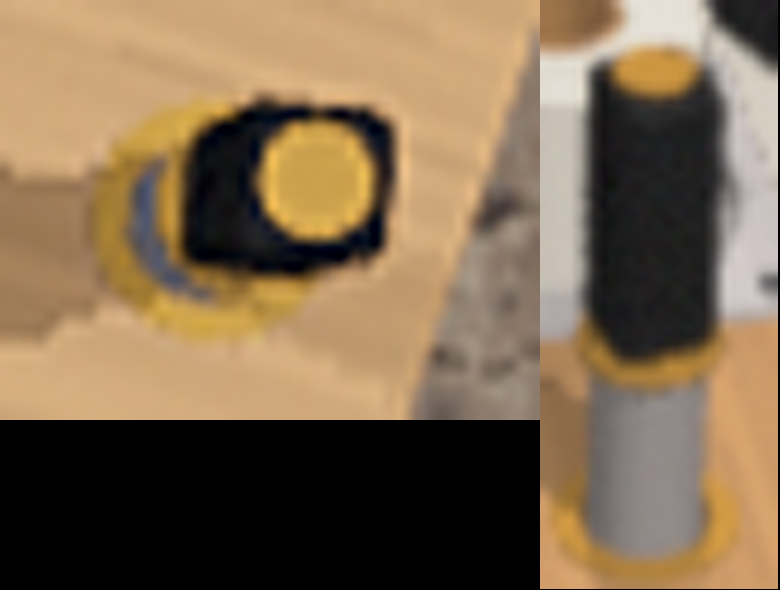

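The drift stands upright with its cap at about (0.461,-0.009), seen consistently in both views, and its handle flats are at about -9°. The seat centre is (0.4995,0.1027). The bore top is about (0.5025,0.1065), 4.8 mm off centre, which fits the 3–6 mm given. Next I move above the drift.

Request:
step_arm(commands="1 0.425 -0.865 0.3 0.108;1 0.425 -0.865 0.3 0.108;1 0.425 -0.865 0.3 0.108;1 0.425 -0.865 0.3 0.108;1 0.425 -0.865 0.3 0.108;1 0.425 -0.865 0.3 0.108;1 0.425 -0.865 0 0.108;1 0.425 -0.865 0 0.108;1 0.425 -0.865 0 0.108;1 0.425 -0.865 0 0.108;1 0.425 -0.865 0 0.108;1 0.425 -0.865 0 0.108", force=25)

```text
time: 1.1
position: [0.3336, 0.2493, 0.2805]
orientation: [[-0.964, 0.267, -0.0], [0.267, 0.964, -0.0], [0.0, -0.0, -1.0]]
force: [0.2, -0.2, 0.7]
grip_width: 1.003
gripper_force: 0.0
```

Request:
step_arm(commands="1 0.425 -0.865 0 0.108;1 0.425 -0.865 0 0.108;1 0.425 -0.865 0 0.108;1 0.425 -0.865 0 0.108;1 0.425 -0.865 0 0.108;1 0.425 -0.865 0 0.108;1 0.425 -0.865 0 0.108;1 0.425 -0.865 0 0.108;1 0.425 -0.865 0 0.108;1 0.425 -0.865 0 0.108;1 0.425 -0.865 0 0.108;1 0.425 -0.865 0 0.108")

```text
time: 2.1
position: [0.4611, -0.0102, 0.2804]
orientation: [[-0.988, 0.157, -0.0], [0.157, 0.988, 0.0], [0.0, -0.0, -1.0]]
force: [0.3, -0.4, -0.1]
grip_width: 1.0
gripper_force: 0.0
```

Request:
step_arm(commands="1 0 0 0 0;1 0 0 0 0")

```text
time: 2.27
position: [0.4609, -0.0096, 0.2802]
orientation: [[-0.987, 0.159, -0.001], [0.159, 0.987, 0.0], [0.001, 0.0, -1.0]]
force: [0.1, -0.2, 0.3]
grip_width: 1.0
gripper_force: 0.0
```

Request:
step_arm(commands="1 0 0 -0.82 0;1 0 0 -0.82 0;1 0 0 -0.82 0;1 0 0 -0.82 0;1 0 0 -0.82 0;1 0 0 -0.82 0;1 0 0 -0.82 0;1 0 0 -0.82 0;1 0 0 0 0;1 0 0 0 0")

```text
time: 3.1
position: [0.4602, -0.0083, 0.1165]
orientation: [[-0.988, 0.156, -0.002], [0.156, 0.988, 0.0], [0.002, 0.0, -1.0]]
force: [-0.4, 0.3, 0.2]
grip_width: 1.006
gripper_force: 0.0
```

Request:
step_arm(commands="-1 0 0 0 0;-1 0 0 0 0;-1 0 0 0 0;-1 0 0 0 0;-1 0 0 0 0;-1 0 0 0 0;-1 0 0 0 0;-1 0 0 0 0;-1 0 0 0 0;-1 0 0 0 0", force=30)

```text
time: 3.93
position: [0.4609, -0.009, 0.1166]
orientation: [[-0.988, 0.157, -0.0], [0.157, 0.988, -0.0], [0.0, -0.0, -1.0]]
force: [0.0, -1.0, -0.9]
grip_width: 0.332
gripper_force: 0.0
```

Request:
step_arm(commands="-1 0 0 0 0;-1 0 0 0 0;-1 0 0 0 0;-1 0 0 0 0")

```text
time: 4.27
position: [0.461, -0.0086, 0.1166]
orientation: [[-0.988, 0.157, 0.0], [0.157, 0.988, 0.001], [-0.0, 0.001, -1.0]]
force: [2.1, 6.3, -3.2]
grip_width: 0.237
gripper_force: 29.8
```

```bash
python3 - <<'E'
from h import *
s=state();print(s['position'],s['force'],s['moment'],s['grip_width'],s['gripper_force'])
a=grab_frame("top")[150:230,290:390,::-1];b=grab_frame("side")[190:280,265:325,::-1]
a=cv2.resize(a,None,fx=5,fy=5,interpolation=cv2.INTER_CUBIC);b=cv2.resize(b,None,fx=4.5,fy=4.5,interpolation=cv2.INTER_CUBIC)
o=np.zeros((405,770,3),'u1');o[:400,:500]=a;o[:,500:]=b;cv2.imwrite("pics/gr.png",o)
E
```

```text
[ 0.46104803 -0.00860676  0.11657489] [ 2.14989436  6.34106585 -3.19681127] [ 1.31494915 -0.46763079  0.00172159] 0.23735218247738862 29.780129492282867
```

View pics/gr.png

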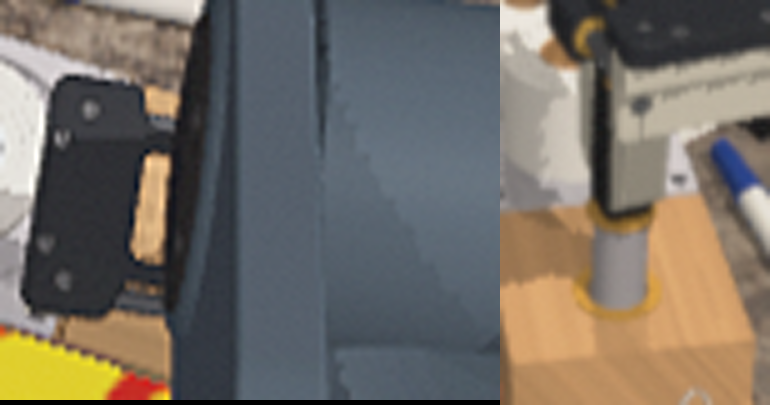

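The opening is 22 mm, so the pads are flush on the flats. A 6 N side load shows the drift touching the socket wall, so I'll ease it off in +y and lift.

Request:
step_arm(commands="-1 -0.01 0.03 0 0;-1 0 0 0.1 0;-1 0 0 0.3 0;-1 0 0 0.4 0;-1 0 0 0.5 0;-1 0 0 0.5 0;-1 0 0 0.5 0;-1 0 0 0.5 0;-1 0 0 0.5 0;-1 0 0 0.5 0;-1 0 0 0 0;-1 0 0 0 0")

```text
time: 5.37
position: [0.4607, -0.0085, 0.2124]
orientation: [[-0.988, 0.157, 0.001], [0.157, 0.988, -0.001], [-0.001, -0.0, -1.0]]
force: [-0.3, 0.7, -2.7]
grip_width: 0.238
gripper_force: 29.9
```

```bash
python3 - <<'E'
from h import *
s=state();print(s['position'],s['force'],s['moment'],s['grip_width'],s['gripper_force'])
for n in("top","side"): cv2.imwrite(f"pics/l{n}.png",grab_frame(n)[:,:,::-1])
p=proj("side",[[.461,-.008,.106]])[0].astype(int);print(p)
b=cv2.imread("pics/lside.png")[150:285,235:355];cv2.imwrite("pics/lc.png",cv2.resize(b,None,fx=4.4,fy=4.4,interpolation=cv2.INTER_CUBIC))
E
```

```text
[ 0.46066755 -0.00854768  0.21237213] [-0.30703222  0.65736385 -2.65771212] [ 0.01861046  0.01636269 -0.02389442] 0.2380771780229883 29.912237226963043
[290 226]
```

View pics/lc.png

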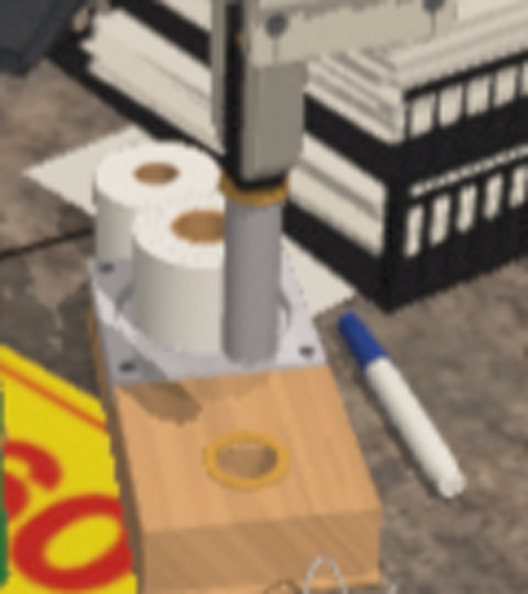

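The drift hangs straight, with its nose at crop (251,353), and the empty socket mouth is at (246,460). I'll use the known TCP to check the side camera's bias.

```bash
python3 - <<'E'
from h import *
np.set_printoptions(precision=4,suppress=True)
S2=lambda u,v:((u+.5)/4.4-.5+235,(v+.5)/4.4-.5+150)
m=S2(251,353);print("nose meas",m,"proj",proj("side",[.4607,-.0085,.1038])[0])
print("nose atz",atz("side",m,.1038))
print("socket side",atz("side",S2(246,460),.042))
print("bore side",atz("side",S2(204,227),.086))
# bore by colour: core brown/blue in the top frame, initial
im=cv2.imread("pics/top0.png");c=im[165:195,265:300].astype(int)
sat=c.max(2)-c.min(2);mask=((sat>50)).astype('u1')
big=cv2.resize(im[150:215,250:320],None,fx=8,fy=8,interpolation=cv2.INTER_CUBIC).astype(int)
sat=((big.max(2)-big.min(2))>55).astype('u1');n,l,st,ce=cv2.connectedComponentsWithStats(sat)
for i in range(1,n):
    if st[i,4]>1500: print(st[i],(ce[i]+.5)/8-.5+[250,150])
E
```

```text
nose meas (291.6590909090909, 229.84090909090907) proj [290.8992 227.7075]
nose atz [ 0.4587 -0.0148  0.1038]
socket side [ 0.4615 -0.0082  0.042 ]
bore side [0.5011 0.1033 0.086 ]
[   0    7  126  354 4965] [256.8825 171.989 ]
[  412   138   148   382 30847] [313.3297 197.0903]
[ 177  167  143  139 6106] [280.6863 177.8257]
[ 196  198  107   92 5382] [280.6503 179.6766]
[ 196  489  111   31 1688] [280.9981 213.3277]
```

Request:
step_arm(commands="-1 0.272 0.76 0 0;-1 0.272 0.76 0 0;-1 0.272 0.76 0 0;-1 0.272 0.76 0 0;-1 0.272 0.76 0 0;-1 0.272 0.76 0 0;-1 0 0 -0.2 0;-1 0 0 -0.2 0;-1 0 0 0 0;-1 0 0 0 0")

```text
time: 6.3
position: [0.5009, 0.1049, 0.2009]
orientation: [[-0.988, 0.158, -0.002], [0.158, 0.988, -0.0], [0.002, -0.001, -1.0]]
force: [-0.1, 0.6, -1.9]
grip_width: 0.235
gripper_force: 29.9
```

```bash
python3 - <<'E'
from h import *
s=state();print(s['position'],s['force'],s['moment'])
cv2.imwrite("pics/b.png",grab_frame("side")[:,:,::-1]);cv2.imwrite("pics/bt.png",grab_frame("top")[:,:,::-1])
b=cv2.imread("pics/b.png")[170:255,245:325];b=cv2.resize(b,None,fx=7,fy=7,interpolation=cv2.INTER_CUBIC)
cv2.imwrite("pics/bc.png",b)
E
```

```text
[0.50086454 0.10493998 0.20092213] [-0.08629432  0.63968794 -1.88030548] [ 0.0223756   0.0054494  -0.01390413]
```

View pics/bc.png

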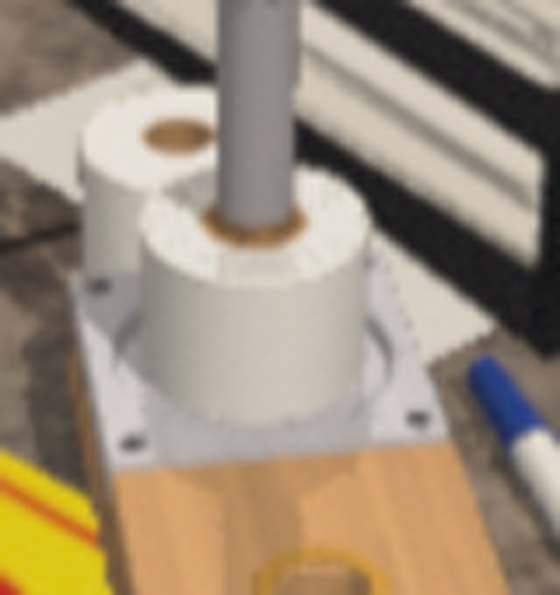

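In this view the nose sits about 0.7 mm right of the bore and 2–3 mm nearer the camera. The top view also puts the bore further in +y. I'll shift +2 mm in y, then feel down.

Request:
step_arm(commands="-1 0 0.08 0 0;-1 0 0 -0.08 0;-1 0 0 -0.08 0;-1 0 0 0 0;-1 0 0 0 0")

```text
time: 6.82
position: [0.5014, 0.1077, 0.1975]
orientation: [[-0.988, 0.157, -0.0], [0.157, 0.988, -0.0], [0.0, -0.0, -1.0]]
force: [0.9, 0.2, -2.0]
grip_width: 0.236
gripper_force: 29.9
```

Request:
step_arm(commands="-1 0 0 -0.04 0;-1 0 0 -0.04 0;-1 0 0 0 0;-1 0 0 0 0")

```text
time: 7.15
position: [0.5014, 0.1078, 0.1956]
orientation: [[-0.988, 0.157, -0.0], [0.157, 0.988, 0.0], [0.0, -0.0, -1.0]]
force: [-0.7, -0.0, -0.8]
grip_width: 0.235
gripper_force: 29.9
```

Request:
step_arm(commands="-1 0 0 -0.04 0;-1 0 0 0 0;-1 0 0 0 0")

```text
time: 7.4
position: [0.5014, 0.1077, 0.1946]
orientation: [[-0.988, 0.157, -0.0], [0.157, 0.988, 0.0], [0.0, -0.0, -1.0]]
force: [-0.6, -0.0, -3.0]
grip_width: 0.237
gripper_force: 29.9
```

Request:
step_arm(commands="-1 0 0 -0.04 0;-1 0 0 0 0;-1 0 0 0 0")

```text
time: 7.65
position: [0.5014, 0.1077, 0.1936]
orientation: [[-0.988, 0.157, -0.0], [0.157, 0.988, -0.0], [0.0, -0.0, -1.0]]
force: [0.4, 0.4, -2.0]
grip_width: 0.236
gripper_force: 29.9
```

No contact at z = 0.1936, right at the level of the roll's top. I'll continue in small steps.

Request:
step_arm(commands="-1 0 0 -0.04 0;-1 0 0 0 0;-1 0 0 0 0")

```text
time: 7.9
position: [0.5014, 0.1077, 0.1926]
orientation: [[-0.988, 0.157, -0.0], [0.157, 0.988, -0.0], [0.0, -0.0, -1.0]]
force: [-0.1, -0.2, -1.9]
grip_width: 0.237
gripper_force: 29.9
```

Request:
step_arm(commands="-1 0 0 -0.04 0;-1 0 0 0 0;-1 0 0 0 0")

```text
time: 8.15
position: [0.5014, 0.1077, 0.1916]
orientation: [[-0.988, 0.157, -0.0], [0.157, 0.988, -0.0], [0.0, -0.0, -1.0]]
force: [0.5, 0.2, -1.2]
grip_width: 0.233
gripper_force: 29.9
```

Request:
step_arm(commands="-1 0 0 -0.04 0;-1 0 0 -0.04 0;-1 0 0 0 0;-1 0 0 0 0")

```text
time: 8.48
position: [0.5014, 0.1077, 0.1896]
orientation: [[-0.988, 0.157, -0.0], [0.157, 0.988, -0.0], [0.0, -0.0, -1.0]]
force: [-0.3, -0.8, -1.9]
grip_width: 0.239
gripper_force: 29.9
```

Request:
step_arm(commands="-1 0 0 -0.06 0;-1 0 0 -0.06 0;-1 0 0 0 0;-1 0 0 0 0")

```text
time: 8.82
position: [0.5014, 0.1077, 0.1865]
orientation: [[-0.988, 0.157, -0.0], [0.157, 0.988, -0.0], [0.0, -0.0, -1.0]]
force: [0.0, -0.3, -1.7]
grip_width: 0.233
gripper_force: 29.9
```

Request:
step_arm(commands="-1 0 0 -0.06 0;-1 0 0 -0.06 0;-1 0 0 -0.06 0;-1 0 0 0 0;-1 0 0 0 0")

```text
time: 9.23
position: [0.5014, 0.1077, 0.182]
orientation: [[-0.988, 0.157, -0.0], [0.157, 0.988, -0.0], [0.0, -0.0, -1.0]]
force: [0.9, 0.6, -1.5]
grip_width: 0.236
gripper_force: 29.9
```

The nose is in the bore with no side load. The bushing should be met at a TCP z of about 0.161–0.165.

Request:
step_arm(commands="-1 0 0 -0.08 0;-1 0 0 -0.08 0;-1 0 0 -0.08 0;-1 0 0 -0.08 0;-1 0 0 -0.08 0;-1 0 0 -0.08 0;-1 0 0 0 0;-1 0 0 0 0")

```text
time: 9.9
position: [0.5014, 0.1077, 0.17]
orientation: [[-0.988, 0.157, -0.0], [0.157, 0.988, -0.0], [0.0, -0.0, -1.0]]
force: [-0.5, 0.1, -2.0]
grip_width: 0.235
gripper_force: 29.9
```

Request:
step_arm(commands="-1 0 0 -0.04 0;-1 0 0 -0.04 0;-1 0 0 -0.04 0;-1 0 0 -0.04 0;-1 0 0 0 0;-1 0 0 0 0")

```text
time: 10.4
position: [0.5014, 0.1077, 0.1661]
orientation: [[-0.988, 0.157, -0.0], [0.157, 0.988, -0.0], [0.0, -0.0, -1.0]]
force: [0.2, -0.2, -1.5]
grip_width: 0.233
gripper_force: 29.9
```

Request:
step_arm(commands="-1 0 0 -0.04 0;-1 0 0 0 0;-1 0 0 0 0")

```text
time: 10.65
position: [0.5014, 0.1077, 0.1651]
orientation: [[-0.988, 0.157, -0.0], [0.157, 0.988, -0.0], [0.0, -0.0, -1.0]]
force: [-0.5, 0.5, -1.2]
grip_width: 0.234
gripper_force: 29.9
```

Request:
step_arm(commands="-1 0 0 -0.04 0;-1 0 0 -0.04 0;-1 0 0 0 0;-1 0 0 0 0")

```text
time: 10.98
position: [0.5015, 0.1077, 0.1632]
orientation: [[-0.988, 0.157, 0.0], [0.157, 0.988, 0.0], [-0.0, 0.0, -1.0]]
force: [-0.7, -0.4, -0.3]
grip_width: 0.237
gripper_force: 29.9
```

Request:
step_arm(commands="-1 0 0 -0.04 0;-1 0 0 0 0;-1 0 0 0 0")

```text
time: 11.23
position: [0.5016, 0.1078, 0.1624]
orientation: [[-0.988, 0.157, 0.0], [0.157, 0.988, 0.0], [-0.0, 0.0, -1.0]]
force: [-0.4, -0.7, 5.5]
grip_width: 0.232
gripper_force: 29.9
```

Request:
step_arm(commands="-1 0 0 -0.04 0;-1 0 0 0 0;-1 0 0 0 0")

```text
time: 11.48
position: [0.5017, 0.1077, 0.1615]
orientation: [[-0.988, 0.157, 0.001], [0.157, 0.988, -0.0], [-0.001, 0.0, -1.0]]
force: [-0.8, -0.9, 5.6]
grip_width: 0.238
gripper_force: 29.9
```

The bushing was met at about 0.163, with roughly 7 N net. I'm pressing on slowly.

Request:
step_arm(commands="-1 0 0 -0.03 0;-1 0 0 -0.03 0;-1 0 0 0 0")

```text
time: 11.73
position: [0.5017, 0.1077, 0.16]
orientation: [[-0.988, 0.157, 0.001], [0.157, 0.988, -0.0], [-0.001, 0.0, -1.0]]
force: [-1.5, -0.5, 4.5]
grip_width: 0.235
gripper_force: 29.9
```

Request:
step_arm(commands="-1 0 0 -0.03 0;-1 0 0 -0.03 0;-1 0 0 0 0")

```text
time: 11.98
position: [0.5017, 0.1077, 0.1585]
orientation: [[-0.988, 0.157, 0.001], [0.157, 0.988, -0.0], [-0.001, -0.0, -1.0]]
force: [-1.1, -1.1, 7.0]
grip_width: 0.237
gripper_force: 29.9
```

Request:
step_arm(commands="-1 0 0 -0.03 0;-1 0 0 -0.03 0;-1 0 0 0 0")

```text
time: 12.23
position: [0.5017, 0.1077, 0.157]
orientation: [[-0.988, 0.157, 0.001], [0.157, 0.988, -0.0], [-0.001, 0.0, -1.0]]
force: [0.1, -1.3, 4.5]
grip_width: 0.233
gripper_force: 29.9
```

Request:
step_arm(commands="-1 0 0 -0.03 0;-1 0 0 -0.03 0;-1 0 0 0 0")

```text
time: 12.48
position: [0.5017, 0.1077, 0.1555]
orientation: [[-0.988, 0.157, 0.001], [0.157, 0.988, -0.0], [-0.001, -0.0, -1.0]]
force: [-0.7, -1.3, 6.5]
grip_width: 0.236
gripper_force: 29.9
```

Request:
step_arm(commands="-1 0 0 -0.03 0;-1 0 0 -0.03 0;-1 0 0 0 0")

```text
time: 12.73
position: [0.5017, 0.1077, 0.154]
orientation: [[-0.988, 0.157, 0.001], [0.157, 0.988, -0.0], [-0.001, 0.0, -1.0]]
force: [-1.2, -1.2, 5.7]
grip_width: 0.234
gripper_force: 29.9
```

Request:
step_arm(commands="-1 0 0 -0.03 0;-1 0 0 -0.03 0;-1 0 0 0 0")

```text
time: 12.98
position: [0.5017, 0.1077, 0.1524]
orientation: [[-0.988, 0.157, 0.001], [0.157, 0.988, -0.0], [-0.001, 0.0, -1.0]]
force: [-1.3, -0.7, 4.2]
grip_width: 0.236
gripper_force: 29.9
```

Request:
step_arm(commands="-1 0 0 -0.03 0;-1 0 0 -0.03 0;-1 0 0 0 0")

```text
time: 13.23
position: [0.5017, 0.1077, 0.1509]
orientation: [[-0.988, 0.157, 0.001], [0.157, 0.988, -0.0], [-0.001, 0.0, -1.0]]
force: [-0.1, -0.6, 4.5]
grip_width: 0.235
gripper_force: 29.9
```

Request:
step_arm(commands="-1 0 0 -0.04 0;-1 0 0 0 0;-1 0 0 0 0")

```text
time: 13.48
position: [0.5013, 0.1077, 0.1493]
orientation: [[-0.988, 0.157, -0.001], [0.157, 0.988, 0.0], [0.001, -0.0, -1.0]]
force: [1.3, -0.4, -2.1]
grip_width: 0.238
gripper_force: 29.9
```

Request:
step_arm(commands="-1 0 0 -0.04 0;-1 0 0 0 0;-1 0 0 0 0")

```text
time: 13.73
position: [0.5013, 0.1077, 0.1483]
orientation: [[-0.988, 0.157, -0.001], [0.157, 0.988, -0.0], [0.001, -0.0, -1.0]]
force: [1.2, -0.3, -2.8]
grip_width: 0.236
gripper_force: 29.9
```

The force fell back to the drift's own weight, so the bushing has let go. I'll withdraw straight up.

Request:
step_arm(commands="-1 0.02 0 0.08 0;-1 0 0 0.12 0;-1 0 0 0.2 0;-1 0 0 0.2 0;-1 0 0 0.2 0;-1 0 0 0.2 0;-1 0 0 0.2 0;-1 0 0 0.2 0;-1 0 0 0.2 0;-1 0 0 0.2 0;-1 0 0 0.2 0;-1 0 0 0.2 0")

```text
time: 14.73
position: [0.5019, 0.1077, 0.2041]
orientation: [[-0.988, 0.157, -0.0], [0.157, 0.988, 0.0], [0.0, 0.0, -1.0]]
force: [0.7, 0.1, -2.5]
grip_width: 0.238
gripper_force: 29.9
```

Request:
step_arm(commands="-1 0 0 0.2 0;-1 0 0 0.2 0;-1 0 0 0.12 0;-1 0 0 0 0;-1 0 0 0 0")

```text
time: 15.15
position: [0.502, 0.1078, 0.2167]
orientation: [[-0.988, 0.157, 0.0], [0.157, 0.988, 0.0], [-0.0, 0.0, -1.0]]
force: [-0.4, 0.1, -1.7]
grip_width: 0.235
gripper_force: 29.9
```

```bash
python3 - <<'E'
from h import *
s=state();print(s['position'],s['force'],s['moment'])
b=grab_frame("side")[165:285,235:355,::-1];cv2.imwrite("pics/r.png",cv2.resize(b,None,fx=5,fy=5,interpolation=cv2.INTER_CUBIC))
E
```

```text
[0.50195029 0.10775598 0.21666636] [-0.41059073  0.12239633 -1.7010728 ] [ 0.0217886   0.04330082 -0.02031829]
```

View pics/r.png

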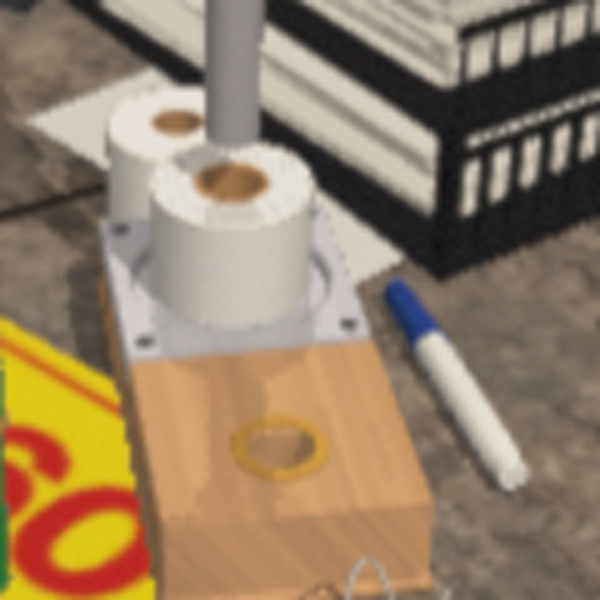

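The roll stands in its seat, the socket is empty at crop (280,447), and nothing else has moved. The side load at the grasp implies the socket centre is about (0.4615,-0.0072), so that is where I go.

Request:
step_arm(commands="-1 -0.27 -0.767 0 0;-1 -0.27 -0.767 0 0;-1 -0.27 -0.767 0 0;-1 -0.27 -0.767 0 0;-1 -0.27 -0.767 0 0;-1 -0.27 -0.767 0 0;-1 0 0 -0.5 0;-1 0 0 -0.5 0;-1 0 0 -0.5 0;-1 0 0 -0.5 0;-1 0 0 -0.2 0;-1 0 0 0 0")

```text
time: 16.2
position: [0.4608, -0.0072, 0.1606]
orientation: [[-0.988, 0.157, -0.002], [0.157, 0.988, 0.0], [0.002, -0.0, -1.0]]
force: [-0.5, -0.4, -2.1]
grip_width: 0.233
gripper_force: 29.9
```

Request:
step_arm(commands="-1 0 0 0 0;-1 0 0 -0.04 0;-1 0 0 -0.04 0;-1 0 0 -0.04 0;-1 0 0 0 0;-1 0 0 0 0")

```text
time: 16.7
position: [0.4615, -0.0073, 0.1587]
orientation: [[-0.988, 0.157, 0.0], [0.157, 0.988, -0.0], [-0.0, -0.0, -1.0]]
force: [0.6, 0.7, -2.4]
grip_width: 0.236
gripper_force: 29.9
```

Request:
step_arm(commands="-1 0 0 -0.04 0;-1 0 0 -0.04 0;-1 0 0 0 0;-1 0 0 0 0")

```text
time: 17.03
position: [0.4614, -0.0073, 0.1566]
orientation: [[-0.988, 0.157, -0.0], [0.157, 0.988, 0.0], [0.0, -0.0, -1.0]]
force: [1.0, -0.0, -2.0]
grip_width: 0.235
gripper_force: 29.9
```

Request:
step_arm(commands="-1 0 0 -0.06 0;-1 0 0 -0.06 0;-1 0 0 -0.06 0;-1 0 0 -0.06 0;-1 0 0 0 0;-1 0 0 0 0")

```text
time: 17.53
position: [0.4614, -0.0073, 0.1505]
orientation: [[-0.988, 0.157, -0.0], [0.157, 0.988, 0.0], [0.0, -0.0, -1.0]]
force: [-0.0, -0.0, -2.9]
grip_width: 0.237
gripper_force: 29.9
```

Request:
step_arm(commands="-1 0 0 -0.04 0;-1 0 0 -0.04 0;-1 0 0 0 0;-1 0 0 0 0")

```text
time: 17.87
position: [0.4614, -0.0073, 0.1486]
orientation: [[-0.988, 0.157, -0.0], [0.157, 0.988, 0.0], [0.0, 0.0, -1.0]]
force: [-0.4, -1.7, -2.1]
grip_width: 0.234
gripper_force: 29.9
```

Request:
step_arm(commands="-1 0 0 -0.04 0;-1 0 0 -0.04 0;-1 0 0 0 0;-1 0 0 0 0")

```text
time: 18.2
position: [0.4614, -0.0073, 0.1466]
orientation: [[-0.988, 0.157, -0.0], [0.157, 0.988, 0.0], [0.0, -0.0, -1.0]]
force: [-0.8, -0.1, -1.5]
grip_width: 0.235
gripper_force: 29.9
```

It is in the socket with no load. I'll lower it further.

Request:
step_arm(commands="-1 0 0 -0.1 0;-1 0 0 -0.1 0;-1 0 0 -0.1 0;-1 0 0 -0.1 0;-1 0 0 0 0;-1 0 0 0 0")

```text
time: 18.7
position: [0.4614, -0.0073, 0.1364]
orientation: [[-0.988, 0.157, -0.0], [0.157, 0.988, 0.0], [0.0, -0.0, -1.0]]
force: [0.7, 0.3, -2.4]
grip_width: 0.234
gripper_force: 29.9
```

Request:
step_arm(commands="-1 0 0 -0.1 0;-1 0 0 -0.1 0;-1 0 0 -0.1 0;-1 0 0 -0.1 0;-1 0 0 -0.1 0;-1 0 0 -0.1 0;-1 0 0 0 0;-1 0 0 0 0")

```text
time: 19.37
position: [0.4614, -0.0073, 0.1215]
orientation: [[-0.988, 0.157, -0.0], [0.157, 0.988, 0.0], [0.0, -0.0, -1.0]]
force: [0.0, -0.6, -1.3]
grip_width: 0.232
gripper_force: 29.9
```

Request:
step_arm(commands="-1 0 0 -0.06 0;-1 0 0 -0.06 0;-1 0 0 0 0;-1 0 0 0 0")

```text
time: 19.7
position: [0.4614, -0.0073, 0.1186]
orientation: [[-0.988, 0.157, -0.0], [0.157, 0.988, 0.0], [0.0, 0.0, -1.0]]
force: [-0.7, 0.7, -2.6]
grip_width: 0.238
gripper_force: 29.9
```

Request:
step_arm(commands="-1 0 0 -0.03 0;-1 0 0 0 0;-1 0 0 0 0")

```text
time: 19.95
position: [0.4615, -0.0073, 0.1179]
orientation: [[-0.988, 0.157, -0.0], [0.157, 0.988, -0.0], [0.0, -0.0, -1.0]]
force: [-0.6, 0.3, -0.9]
grip_width: 0.239
gripper_force: 29.9
```

Request:
step_arm(commands="-1 0 0 -0.02 0;-1 0 0 0 0;-1 0 0 0 0")

```text
time: 20.2
position: [0.4614, -0.0073, 0.1174]
orientation: [[-0.988, 0.157, -0.0], [0.157, 0.988, -0.0], [0.0, -0.0, -1.0]]
force: [-0.5, 0.3, -0.8]
grip_width: 0.234
gripper_force: 29.9
```

Request:
step_arm(commands="-1 0 0 -0.02 0;-1 0 0 0 0;-1 0 0 0 0")

```text
time: 20.45
position: [0.4615, -0.0073, 0.1169]
orientation: [[-0.988, 0.157, -0.0], [0.157, 0.988, -0.0], [0.0, -0.0, -1.0]]
force: [0.2, -0.4, -1.2]
grip_width: 0.234
gripper_force: 29.9
```

Request:
step_arm(commands="-1 0 0 -0.02 0;-1 0 0 0 0;-1 0 0 0 0;-1 0 0 0 0")

```text
time: 20.78
position: [0.4616, -0.0073, 0.1166]
orientation: [[-0.988, 0.157, 0.0], [0.157, 0.988, -0.0], [-0.0, -0.0, -1.0]]
force: [-1.9, 0.6, 4.8]
grip_width: 0.237
gripper_force: 29.9
```

Request:
step_arm(commands="-1 0 0 -0.02 0;-1 0 0 0 0;-1 0 0 0 0;-1 0 0 0 0")

```text
time: 21.12
position: [0.4617, -0.0073, 0.1166]
orientation: [[-0.988, 0.157, 0.001], [0.157, 0.988, -0.0], [-0.001, 0.0, -1.0]]
force: [-2.6, 0.5, 11.6]
grip_width: 0.236
gripper_force: 30.0
```

It is on the floor of the socket at the same height as at the start. I'll release and lift clear.

Request:
step_arm(commands="-1 0 0 0.03 0;-1 0 0 0 0;0 0 0 0 0;0 0 0 0 0;0 0 0 0 0;0 0 0 0 0;0 0 0 0 0;0 0 0 0 0;0 0 0 0 0")

```text
time: 21.87
position: [0.4615, -0.0073, 0.1166]
orientation: [[-0.988, 0.157, 0.0], [0.157, 0.988, 0.0], [-0.0, 0.0, -1.0]]
force: [0.3, -0.3, 0.1]
grip_width: 0.497
gripper_force: 0.0
```

Request:
step_arm(commands="0 0 0 0.1 0;0 0 0 0.2 0;0 0 0 0.5 0;0 0 0 0.8 0;0 0 0 0.8 0;0 0 0 0.8 0;0 0 0 0.8 0;0 0 0 0.8 0;0 0 0 0.8 0;0 0 0 0.8 0;0 0 0 0 0")

```text
time: 22.78
position: [0.4627, -0.0074, 0.2805]
orientation: [[-0.988, 0.157, 0.006], [0.157, 0.988, -0.001], [-0.006, 0.0, -1.0]]
force: [-0.2, -0.5, 0.3]
grip_width: 0.501
gripper_force: 0.0
```

Request:
step_arm(commands="0 -0.4 0.9 0 0;0 -0.4 0.9 0 0;0 -0.4 0.9 0 0;0 -0.4 0.9 0 0;0 -0.4 0.9 0 0;0 -0.4 0.9 0 0;0 -0.4 0.9 0 0;0 -0.4 0.9 0 0;0 -0.4 0.9 0 0;0 -0.4 0.9 0 0;0 -0.4 0.9 0 0;0 0 0 0 0")

```text
time: 23.78
position: [0.3499, 0.2425, 0.2762]
orientation: [[-0.988, 0.155, -0.001], [0.155, 0.988, 0.0], [0.001, 0.0, -1.0]]
force: [1.0, 0.4, 0.6]
grip_width: 0.499
gripper_force: 0.0
```

Request:
step_arm(commands="0 -0.4 0.9 0 0;0 -0.4 0.9 0 0;0 -0.4 0.9 0 0;0 -0.4 0.9 0 0;0 -0.4 0.9 0 0;0 -0.4 0.9 0 0;0 0 0 0 0;0 0 0 0 0")

```text
time: 24.45
position: [0.2912, 0.3752, 0.2761]
orientation: [[-0.988, 0.155, -0.0], [0.155, 0.988, -0.001], [0.0, -0.001, -1.0]]
force: [0.3, -0.2, -0.5]
grip_width: 0.5
gripper_force: 0.0
```

```bash
python3 - <<'E'
from h import *
s=state();print(s['position'],s['force'],s['time'])
a=grab_frame("top")[130:230,195:395,::-1];b=grab_frame("side")[175:310,235:355,::-1]
a=cv2.resize(a,None,fx=2.6,fy=2.6,interpolation=cv2.INTER_CUBIC);b=cv2.resize(b,None,fx=2.2,fy=2.2,interpolation=cv2.INTER_CUBIC)
o=np.zeros((300,790,3),'u1');o[:a.shape[0],:a.shape[1]]=a;o[:b.shape[0],522:522+b.shape[1]]=b;cv2.imwrite("pics/end.png",o)
E
```

```text
[0.29122534 0.37516615 0.27607713] [ 0.25334141 -0.16850121 -0.47502931] 24.45
```

View pics/end.png

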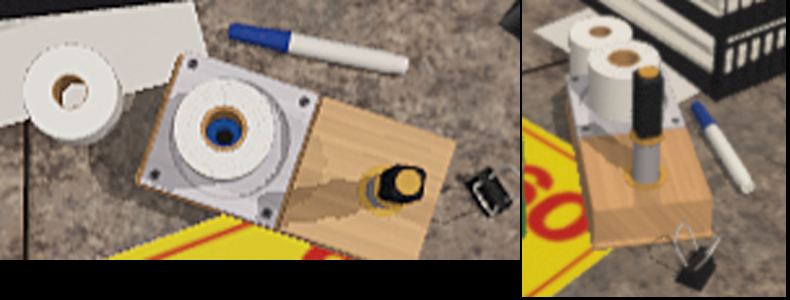

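The drift stands upright and fully down in its socket, the roll is in its seat, and the bystanders look unmoved. Before handing in, I'll check the bushing's depth from the size of the blue patch.

```bash
python3 - <<'E'
from h import *
cv2.imwrite("pics/top9.png",grab_frame("top")[:,:,::-1])
for f in("top0","top9"):
    c=cv2.imread(f"pics/{f}.png")[170:190,270:292]
    c=cv2.resize(c,None,fx=8,fy=8,interpolation=cv2.INTER_CUBIC).astype(int)
    m=(c[:,:,0]-c[:,:,2]>30);d=(c.max(2)<70);u=m|d;y,x=np.nonzero(u)
    print(f,u.sum()/64,x.min()/8,x.max()/8,y.min()/8,y.max()/8,"hole",np.argwhere(d).mean(0)/8)
E
```

```text
top0 123.34375 4.375 17.75 4.625 16.25 hole [11.33852603 11.35241491]
top9 112.5625 4.5 17.875 5.375 16.0 hole [12.44007215 11.4745457 ]
```

The hole moved about 1.1 px, which matches a drop of roughly 22 mm, so the bushing is down in the pocket.

```bash
python3 -c "
from rig import *
print(hand_in())"
```

```text
the job is handed in; nothing more can be done
None
```

The job is handed in: the bushing is pressed out and dropped into the catch pocket, at about 7 N by the readings. The drift is back upright and fully down in its socket, the roll stands in its seat, and the other items look unmoved.

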